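# Load and close the two slide-staining dishes

## Task

Lower each rack of glass slides upright into the staining dish of its own colour until it stands on the dish's floor, then close each dish with the lid of its own colour, seated flat on the rim all round. Set the racks down without dropping or tipping them, and leave the red-capped pot and the amber bottle where they stand.

Things in the scene. Friction and masses are not known exactly. Their poses are not given: they have to be found in the camera images.
- blue_dish: Blue open-topped staining dish, empty at the start, fixed firmly to the bench. Outside 80 (x) x 106 (y) x 70 mm high, walls 4 mm, so inside 72 x 98 mm; its inner floor is 4 mm above the bench. Origin: centre of the underside; z up, y along its long side.
- blue_rack: Blue loose rack of 8 glass slides, 0.11 to 0.21 kg. Body 58 (x) x 84 (y) mm, solid to 29 mm height; above it a grip bar along x, 10 mm wide (y), 42 to 56 mm above the underside, on a post at each end. Fits the dish either way round, 7 mm play; there the bar is 10 mm below the rim, 44 mm from each wall: open fingers only part way. Origin: centre of underside; z up, y along long side.
- blue_lid: Blue loose lid, 0.08 to 0.14 kg: plate 90 (x) x 116 (y) x 5 mm, under it a plug 60 x 86 x 5 mm (it lies on this), on top a grip along x, 46 long, 12 wide (y), 10 to 38 mm above the origin. Closed (either way round) the plug is in the dish's mouth with 6 mm play, the plate on the rim, the origin 65 mm above the dish's. Origin: centre of the plug's underside; z up, y along long side.
- yellow_dish: Yellow open-topped staining dish, empty at the start, fixed firmly to the bench. Outside 80 (x) x 106 (y) x 70 mm high, walls 4 mm, so inside 72 x 98 mm; its inner floor is 4 mm above the bench. Origin: centre of the underside; z up, y along its long side.
- yellow_rack: Yellow loose rack of 8 glass slides, 0.11 to 0.21 kg. Body 58 (x) x 84 (y) mm, solid to 29 mm height; above it a grip bar along x, 10 mm wide (y), 42 to 56 mm above the underside, on a post at each end. Fits the dish either way round, 7 mm play; there the bar is 10 mm below the rim, 44 mm from each wall: open fingers only part way. Origin: centre of underside; z up, y along long side.
- yellow_lid: Yellow loose lid, 0.08 to 0.14 kg: plate 90 (x) x 116 (y) x 5 mm, under it a plug 60 x 86 x 5 mm (it lies on this), on top a grip along x, 46 long, 12 wide (y), 10 to 38 mm above the origin. Closed (either way round) the plug is in the dish's mouth with 6 mm play, the plate on the rim, the origin 65 mm above the dish's. Origin: centre of the plug's underside; z up, y along long side.
- red_pot: Bystander: white specimen pot with red cap, loose, 48 mm diameter, 55 mm high, standing among the things. Origin: centre of the underside. Not to be disturbed.
- amber_bottle: Bystander: small amber bottle with black cap, loose, 40 mm diameter, 58 mm high, standing among the things. Origin: centre of the underside. Not to be disturbed.

How it is judged:
On the way:
1. both slide racks stand on the floor of the dish of their own colour (one dish may be closed already) (horizontal distance between blue_rack and blue_dish below 0.013 m and z of blue_rack in the frame of blue_dish below 0.009 m and angle between each of blue_rack, yellow_rack's own z axis and vertical below 0.08 rad and horizontal distance between yellow_rack and yellow_dish below 0.013 m and z of yellow_rack in the frame of yellow_dish below 0.009 m), for 0.2 s.
At the end, for the whole second after the job is handed in: Each rack upright (0.08 rad) in its colour's dish, origin under 9 mm above the dish's and within 13 mm sideways; each lid flat (0.05 rad) on its colour's dish, origin 60 to 68 mm above the dish's and within 12 mm sideways; all four released, slower than 0.02 m/s (all of step 1 and horizontal distance between blue_lid and blue_dish below 0.012 m and z of blue_lid in the frame of blue_dish between 0.06 and 0.068 m and angle between each of blue_lid, yellow_lid's own z axis and vertical below 0.05 rad and horizontal distance between yellow_lid and yellow_dish below 0.012 m and z of yellow_lid in the frame of yellow_dish between 0.06 and 0.068 m and linear speed of each of blue_rack, blue_lid, yellow_rack, yellow_lid below 0.02 m/s); the robot touches nothing.
It fails at once if the red-capped pot is moved more than 30 mm or tipped over (distance of red_pot from where it was at the start of the episode above 0.03 m or angle between red_pot's own z axis and vertical above 0.4 rad).
It fails at once if the amber bottle is moved more than 30 mm or tipped over (distance of amber_bottle from where it was at the start of the episode above 0.03 m or angle between amber_bottle's own z axis and vertical above 0.4 rad).
It fails at once if a rack is tipped by more than 30 degrees (angle between any of blue_rack, yellow_rack's own z axis and vertical above 0.52 rad).
It fails at once if a rack is dropped (falls free of the fingers by more than about 25 mm, faster than 0.7 m/s) ((contact force between blue_rack and the fingers below 0.05 N and linear speed of blue_rack above 0.7 m/s) or (contact force between yellow_rack and the fingers below 0.05 N and linear speed of yellow_rack above 0.7 m/s)).
It also fails if it takes over 120 s, if anything falls off the work surface, if the arm or the gripper's body presses on something with over 40 N, if the wrist force passes 120 N, or if a joint passes its speed limit or range.

## Robot

A 6-joint arm with a two-finger parallel gripper is mounted at the origin on the work surface. World frame = base frame: x ahead of the robot, y to its left, z up, the work surface at z = 0. Lengths are in m, angles in rad, forces in N, time in s.
With the tool pointing down it reaches from about 0.3 to 0.75 m from the base axis. Payload 8.5 kg.
Tool frame: the origin (TCP) lies midway between the tips of the shut fingers; the grasp point (between the pads) lies 19 mm behind it (arm.tcp_to_grasp is the z of the grasp point in the tool frame, in m); z points along the fingers, y is the line along which they close (so a half turn about z gives the same grasp; the last joint's range is limited). The gripper opens to 88 mm and grips with 3 to 60 N. Pads are 18 mm wide; open, the fingers measure 123 mm over their backs; the gripper's body (75 mm by 187 mm) begins 45 mm behind the grasp point.
Start: joints at [0.982, 0.381, 1.297, -0, 1.464, -0.215], TCP at [0.201, 0.512, 0.239] pointing down, gripper open.
Joint ranges: [-3.11, 3.11], [-0.89, 2.33], [0.22, 2.48], [-1.42, 4.56], [0.17, 2.85], [-2.88, 2.88]. Speed limits (rad/s): [2.39, 2.39, 3.14, 3.14, 3.14, 3.14].

## Interface

Orientations are given as a unit quaternion [x, y, z, w].
In Python, from plant import arm gives the robot as it stands.
- The arm moves only by the tool drive_tool, never from a script. Its argument "steps" is one flat list of numbers, 7 for each row, row after row: the turn, a rotation vector about the tool's x, y, z normalised to -1 to 1, where 1 is 5 degrees, then the shift along the tool's x, y, z normalised to -1 to 1, where 1 is 0.03 m, then the closure, from -1 (fully open) to 1 (shut), so that 0 is half open. In form: [rx, ry, rz, x, y, z, hand, rx, ry, rz, x, y, z, hand, ...]. A call has 1 to 5 rows; each row shifts and turns the commanded pose from where the row before left it, along the tool's axes as they then stand; what a row does not reach is not made up. A row lasts 1/10 s, in which the tool goes at most 50 mm and 8.59 degrees, less where a joint would pass 70% of its speed; a pose out of reach is approached as far as the arm can. A call with a number of a shift or a turn outside -1 to 1 is refused whole. A call with a gripper value outside its range is refused whole. The fingers move at their own pace and stop on an object; "newtons" is the grip in N (left out, the last holds). Time passes only in rows, so rows that do not move let the fingers close. It gives the time, the measured TCP pose, the force, the opening and the grip force at its end, in the units of the state.
- arm.get_state(): the state, without advancing time (a new reading comes with each control period).
- arm.grab_frame(name): name is "scene" or "top" or "wrist"; returns the picture (400x640x3 uint8, red, green, blue); there is no depth.
- arm.camera_model(name): a dict with "mtx" (3x3 intrinsics, pixels), "k1" (the pictures are not rectified: a ray, as slopes to the right and down, at radius r is drawn at 1 + k1 r^2 times it, then the intrinsics apply), "pose" (4x4, takes a point from camera to world coordinates). Camera axes: x right, y up, looking along -z (the intrinsics and any distortion apply to the point x, -y, -z); pixel columns grow to the right and rows downward; lengths in m; the calibration is good to about 2 mm. A picture is of the moment at which its call begins: read the wrist's pose just before it. camera_model takes no time and is no camera call; for the wrist camera it gives the pose at the moment of the call.
- arm.close_job(): hands the job in; it is judged then, once.
Trained networks look in the newest picture that a camera, given by its name, has taken for a name from the list of things; names that differ only in an ending like _2 or _b are one class to them, and where a whole thing is asked for, a point or a joint stands for the part that bears it (a point fixed in the world has none). Each returns a list of dicts, best first, with "conf" (0 to 1); they miss things now and then, are a little off and sometimes report something else, mostly with a low value. They report only what shows in the picture. A call takes as long as a camera call.
- arm.search_frame(camera, thing): "location" ([column, row] in pixels, amid what is visible of it).
The state is a dict: "time": time; "qpos": joint angles; "qvel": joint speeds; "tau": joint torques, N m; "eef_pos": TCP position; "tool_rot": TCP orientation; "force": force on the tool from outside, world axes, zero at the start; "ft_torque": the same for the moment, N m; "gripper_width": finger opening in m; "gripper_force": force on a finger pad.
Only numpy, scipy, OpenCV 4.12 (cv2) and the standard library are available. Lean on these libraries where they do the work, as an engineer would, in place of code of your own. Each camera call takes 0.05 s, during which the arm holds its last target. There are 200 camera calls.

## Working session

There is one attempt and no reset: what is moved stays moved. The work goes in short steps, Python scripts to look and compute and a tool call to move; the robot and the scene stay as the last step left them, time stands still between calls to the robot, and variables do not carry over. Pictures are saved under pics/ and viewed, at most 15 in all, crops included, and the job is handed in when it is done.

Besides the shell and the picture viewer there is one more tool, called after "Call:" as name(argument=value, ...), one argument or row to a line, values as JSON. drive_tool: Moves the arm, as the interface text tells. Scaled input: -1 to 1 covers 0.03 m each way for a shift and 5 degrees each way for a turn. Its arguments: {"type":"object","properties":{"steps":{"type":"array","items":{"type":"number"}},"newtons":{"type":"number"}},"required":["steps"]}

```bash
mkdir -p pics; ls
python3 - <<'E'
from plant import arm
import cv2,numpy as np
for n in ("top","scene"):
    im=arm.grab_frame(n); cv2.imwrite(f"pics/{n}0.png",im[:,:,::-1])
    m=arm.camera_model(n); print(n,np.round(m["mtx"],1).tolist(),m["k1"],np.round(m["pose"],3).tolist())
    for t in "blue_dish blue_rack blue_lid yellow_dish yellow_rack yellow_lid red_pot amber_bottle".split():
        print(t,[(np.round(d["location"]).tolist(),round(d["conf"],2)) for d in arm.search_frame(n,t)][:3])
s=arm.get_state();print(s)
E
```

```text
pics
top [[489.1, 0.0, 318.0], [0.0, 489.1, 198.8], [0.0, 0.0, 1.0]] -0.02322028808321481 [[0.005, 0.993, -0.115, 0.41], [-1.0, 0.008, 0.02, 0.02], [0.021, 0.115, 0.993, 0.945], [0.0, 0.0, 0.0, 1.0]]
blue_dish [([430.0, 134.0], 0.84)]
blue_rack [([329.0, 236.0], 0.93)]
blue_lid [([199.0, 248.0], 0.77)]
yellow_dish [([448.0, 248.0], 0.68)]
yellow_rack [([306.0, 140.0], 0.71)]
yellow_lid [([204.0, 138.0], 0.93)]
red_pot [([260.0, 193.0], 0.87)]
amber_bottle [([377.0, 189.0], 0.88)]
scene [[465.7, 0.0, 318.4], [0.0, 465.7, 199.2], [0.0, 0.0, 1.0]] -0.07927801124433739 [[-0.371, -0.781, 0.502, 1.059], [0.929, -0.313, 0.2, 0.209], [0.001, 0.54, 0.842, 0.895], [0.0, 0.0, 0.0, 1.0]]
blue_dish [([211.0, 202.0], 0.76)]
blue_rack [([327.0, 170.0], 0.69), ([211.0, 200.0], 0.62)]
blue_lid [([424.0, 196.0], 0.59), ([368.0, 210.0], 0.23)]
yellow_dish [([244.0, 130.0], 0.74)]
yellow_rack [([311.0, 241.0], 0.88), ([213.0, 200.0], 0.64)]
yellow_lid [([400.0, 277.0], 0.84)]
red_pot [([367.0, 211.0], 0.77)]
amber_bottle [([269.0, 182.0], 0.79)]
{'time': 0.9, 'qpos': array([ 9.81723336e-01,  3.80609826e-01,  1.29736265e+00,  5.11196111e-05,
        1.46358274e+00, -2.15300829e-01]), 'qvel': array([-0.00010737,  0.00176304, -0.00011977,  0.00097654,  0.00148722,
       -0.00044492]), 'tau': array([-1.97810323e-04, -4.37783432e+01, -2.24734193e+01,  7.13977637e-02,
        3.13471653e-02, -3.26275881e-05]), 'eef_pos': array([0.20081435, 0.51203363, 0.23875574]), 'tool_rot': array([ 1.85802790e-01,  9.82587056e-01,  2.71691865e-05, -1.60596609e-05]), 'force': array([ 1.59593642, -0.92038914, -0.38214342]), 'ft_torque': array([-0.05426847, -0.02662875, -0.03717073]), 'gripper_force': 0.0, 'gripper_width': 0.08845920628445846}
```

View pics/top0.png

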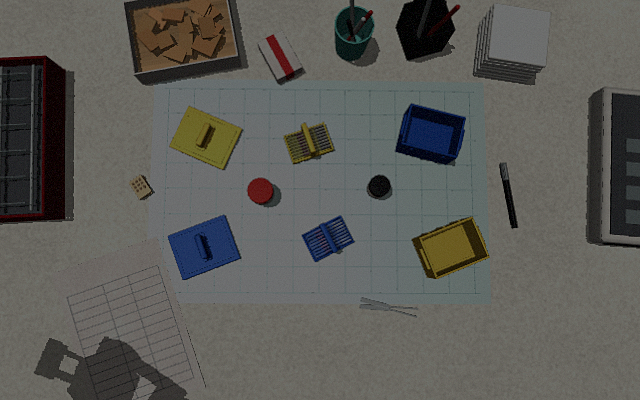

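View pics/scene0.png

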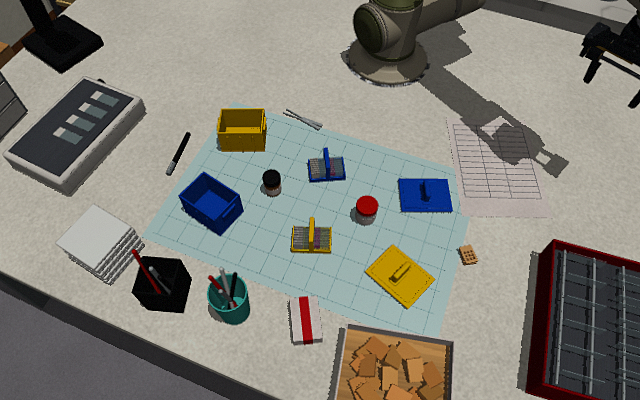

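The top view shows the lids on the left (yellow 205,138; blue 204,247), the racks in the middle (yellow 309,143; blue 328,239), and the dishes on the right (blue 430,134; yellow 450,247). The red cap is at (260,191) and the bottle at (379,187). I'll fit the known shapes to the colour silhouettes in both fixed views.

```bash
cat > h.py <<'E'
import numpy as np, cv2
from scipy.optimize import minimize
def box(sx,sy,z0,z1): return [(a*sx/2,b*sy/2,z) for a in(-1,1) for b in(-1,1) for z in(z0,z1)]
S={"dish":box(.08,.106,0,.07),"rack":box(.058,.084,0,.029)+box(.058,.01,.042,.056),
   "lid":box(.09,.116,.005,.01)+box(.046,.012,.01,.038)}
S={k:np.array(v) for k,v in S.items()}
def proj(m,P):
    T=np.linalg.inv(m["pose"]); p=P@T[:3,:3].T+T[:3,3]
    s=np.c_[p[:,0]/-p[:,2],p[:,1]/p[:,2]]
    s=s*(1+m["k1"]*(s**2).sum(1,keepdims=True)); return s@m["mtx"][:2,:2].T+m["mtx"][:2,2]
def ray(m,px):
    d=np.linalg.solve(m["mtx"],[px[0],px[1],1])[:2];s=d.copy()
    for _ in range(5): s=d/(1+m["k1"]*(s@s))
    return m["pose"][:3,3],m["pose"][:3,:3]@[s[0],-s[1],-1]
def atz(m,px,z):
    o,d=ray(m,px); return (o+d*(z-o[2])/d[2])[:2]
def hull(im,col,loc,kind):
    h=cv2.cvtColor(im,cv2.COLOR_RGB2HSV)
    k=cv2.inRange(h,(100,120,25),(130,255,255)) if col=="blue" else cv2.inRange(h,(18,120,45),(38,255,255))
    k=cv2.morphologyEx(k,cv2.MORPH_OPEN,np.ones((2,2),np.uint8))
    r=np.zeros_like(k); cv2.circle(r,tuple(int(v) for v in loc),62,255,-1)
    k2=cv2.morphologyEx(k&r,cv2.MORPH_CLOSE,np.ones((7,7),np.uint8))
    n,l,st,c=cv2.connectedComponentsWithStats(k2)
    i=min(range(1,n),key=lambda i:np.hypot(*(c[i]-loc))-(0 if st[i,4]>150 else -1e4)*1)
    pts=np.argwhere((l==i)&(k>0))[:,::-1].astype(np.int32)
    return cv2.convexHull(pts)[:,0].astype(np.float32)
def W(p,kind,z=0.):
    c,s=np.cos(p[2]),np.sin(p[2]);return S[kind]@np.array([[c,-s,0],[s,c,0],[0,0,1]]).T+[p[0],p[1],z]
def cost(p,obs,kind,z=0.):
    e=0
    for m,H in obs:
        Q=cv2.convexHull(proj(m,W(p,kind,z)).astype(np.float32))[:,0]
        i,_=cv2.intersectConvexConvex(Q,H); e+=1-i/(cv2.contourArea(Q)+cv2.contourArea(H)-i)
    return e/len(obs)
def fit(obs,kind,xy,z=0.,yaws=np.arange(0,3.14,.3)):
    best=None
    for y in yaws:
        r=minimize(cost,[*xy,y],args=(obs,kind,z),method="Nelder-Mead",options=dict(initial_simplex=np.array([[*xy,y],[xy[0]+.015,xy[1],y],[xy[0],xy[1]+.015,y],[*xy,y+.2]]),xatol=1e-5,fatol=1e-5))
        if best is None or r.fun<best.fun: best=r
    return best.x,best.fun
E
cat > m0.py <<'E'
from plant import arm
from h import *
M={n:arm.camera_model(n) for n in("top","scene")}; I={n:cv2.imread(f"pics/{n}0.png")[:,:,::-1].copy() for n in M}
L={"blue_dish":((430,134),(211,202)),"blue_rack":((329,236),(327,168)),"blue_lid":((204,247),(425,195)),"yellow_dish":((448,248),(243,130)),"yellow_rack":((309,142),(311,239)),"yellow_lid":((205,138),(400,277))}
for t,l in L.items():
    c,k=t.split("_"); H=[hull(I[n],c,p,k) for n,p in zip(M,l)]
    xy=atz(M["top"],l[0],.02)
    out=[]
    for sel in ((0,1),(0,),(1,)):
        p,f=fit([(M[n],H[i]) for i,n in enumerate(M) if i in sel],k,xy)
        out.append((np.round(p[:2],4).tolist(),round(np.degrees(p[2])%180,1),round(f,3)))
    print(t,out)
for t,p,z in(("pot",(260,191),.055),("bottle",(379,187),.058)): print(t,atz(M["top"],p,z))
E
python3 m0.py
```

```text
blue_dish [([0.6444, -0.207], np.float64(165.4), np.float64(0.132)), ([0.6381, -0.2139], np.float64(166.9), np.float64(0.144)), ([0.6451, -0.2059], np.float64(164.9), np.float64(0.031))]
blue_rack [([0.4408, -0.0168], np.float64(27.1), np.float64(0.158)), ([0.4408, -0.017], np.float64(27.2), np.float64(0.072)), ([0.4461, -0.0131], np.float64(24.2), np.float64(0.141))]
blue_lid [([0.4233, 0.2171], np.float64(21.3), np.float64(0.117)), ([0.4238, 0.2157], np.float64(21.3), np.float64(0.029)), ([0.4272, 0.2221], np.float64(21.7), np.float64(0.072))]
yellow_dish [([0.4241, -0.2428], np.float64(22.1), np.float64(0.117)), ([0.4245, -0.2462], np.float64(20.8), np.float64(0.089)), ([0.4289, -0.2388], np.float64(22.6), np.float64(0.036))]
yellow_rack [([0.6281, 0.0218], np.float64(21.6), np.float64(0.184)), ([0.6253, 0.0188], np.float64(17.0), np.float64(0.123)), ([0.6304, 0.0244], np.float64(20.6), np.float64(0.151))]
yellow_lid [([0.6403, 0.2248], np.float64(157.0), np.float64(0.099)), ([0.6365, 0.2202], np.float64(156.2), np.float64(0.043)), ([0.6405, 0.2253], np.float64(157.0), np.float64(0.043))]
pot [0.52676332 0.10830138]
bottle [ 0.53553673 -0.10992537]
```

```bash
cat > plan.py <<'E'
import sys
from plant import arm
import numpy as np
from scipy.spatial.transform import Rotation as Ro
def plan(x,y,yaw,z):
    s=arm.get_state();R=Ro.from_quat(s["tool_rot"]).as_matrix();p=s["eef_pos"]
    psi=np.degrees(np.arctan2(R[1,0],R[0,0]))
    d=(psi-yaw+90)%180-90; f=np.radians(psi-d)
    e=np.array([x-p[0],y-p[1]]);c,sn=np.cos(f),np.sin(f)
    print("t",round(s["time"],1),"at",np.round(p,4),"psi",round(psi,1),"tilt",np.round(R[:2,2],3),"w",round(s["gripper_width"],3),"F",np.round(s["force"],1),"gf",s["gripper_force"])
    print("rz units",round(d/5,2),"then tool x,y,z units",np.round(np.array([e@[c,sn],e@[sn,-c],p[2]-z])/.03,2))
if __name__=="__main__": plan(*map(float,sys.argv[1:]))
E
python3 plan.py 0.43 0.20 21.3 0.24
python3 - <<'E'
from plant import arm
import numpy as np
m=arm.camera_model("wrist");s=arm.get_state()
from scipy.spatial.transform import Rotation as Ro
R=Ro.from_quat(s["tool_rot"]).as_matrix()
print(np.round(R.T@(m["pose"][:3,3]-s["eef_pos"]),3),np.round(R.T@m["pose"][:3,:3],3).tolist(),m["mtx"].tolist(),m["k1"])
E
```

```text
t 0.9 at [0.2008 0.512  0.2388] psi 158.6 tilt [-0.  0.] w 0.088 F [ 1.6 -0.9 -0.4] gf 0.0
rz units -8.54 then tool x,y,z units [ -3.34 -12.47  -0.04]
[ 0.082 -0.    -0.146] [[-0.001, 0.948, 0.318], [1.0, 0.001, 0.0], [0.0, 0.318, -0.948]] [[283.07439709538744, 0.0, 313.7756824635689], [0.0, 283.07439709538744, 201.57481567188768], [0.0, 0.0, 1.0]] -0.0051605682264081135
```

```bash
python3 plan.py 0.441 -0.015 27 0.21
```

```text
t 0.9 at [0.2008 0.512  0.2388] psi 158.6 tilt [-0.  0.] w 0.088 F [ 1.6 -0.9 -0.4] gf 0.0
rz units -9.68 then tool x,y,z units [  0.84 -19.29   0.96]
```

Call:
drive_tool(
  steps=[0, 0, -0.97, 0, 0, 0, -1, 0, 0, -0.97, 0, 0, 0, -1, 0, 0, -0.97, 0, 0, 0, -1, 0, 0, -0.97, 0, 0, 0, -1, 0, 0, -0.97, 0, 0, 0, -1],
  newtons=20,
)

```text
time: 1.4
eef_pos: [0.2008, 0.512, 0.2388]
tool_rot: [-0.026, 1.0, 0.0, 0.0]
force: [0.2, -0.9, -1.3]
gripper_width: 0.0879
gripper_force: 0.0
```

Call:
drive_tool(
  steps=[0, 0, -0.97, 0, 0, 0, -1, 0, 0, -0.97, 0, 0, 0, -1, 0, 0, -0.97, 0, 0, 0, -1, 0, 0, -0.97, 0, 0, 0, -1, 0, 0, -0.97, 0, 0, 0, -1],
)

```text
time: 1.9
eef_pos: [0.2008, 0.512, 0.2387]
tool_rot: [-0.236, 0.972, -0.0, -0.0]
force: [-0.3, 0.8, -0.6]
gripper_width: 0.0881
gripper_force: 0.0
```

Call:
drive_tool(
  steps=[0, 0, 0, 0.04, -0.96, 0.05, -1, 0, 0, 0, 0.04, -0.96, 0.05, -1, 0, 0, 0, 0.04, -0.96, 0.05, -1, 0, 0, 0, 0.04, -0.96, 0.05, -1, 0, 0, 0, 0.04, -0.96, 0.05, -1],
)

```text
time: 2.4
eef_pos: [0.2613, 0.38, 0.2313]
tool_rot: [-0.234, 0.972, 0.0, 0.0]
force: [0.2, 0.3, 0.1]
gripper_width: 0.088
gripper_force: 0.0
```

Call:
drive_tool(
  steps=[0, 0, 0, 0.04, -0.96, 0.05, -1, 0, 0, 0, 0.04, -0.96, 0.05, -1, 0, 0, 0, 0.04, -0.96, 0.05, -1, 0, 0, 0, 0.04, -0.96, 0.05, -1, 0, 0, 0, 0.04, -0.96, 0.05, -1],
)

```text
time: 2.9
eef_pos: [0.3216, 0.2491, 0.2239]
tool_rot: [-0.234, 0.972, 0.0, 0.0]
force: [0.2, 0.0, 0.2]
gripper_width: 0.088
gripper_force: 0.0
```

Call:
drive_tool(
  steps=[0, 0, 0, 0.04, -0.96, 0.05, -1, 0, 0, 0, 0.04, -0.96, 0.05, -1, 0, 0, 0, 0.04, -0.96, 0.05, -1, 0, 0, 0, 0.04, -0.96, 0.05, -1, 0, 0, 0, 0.04, -0.96, 0.05, -1],
)

```text
time: 3.4
eef_pos: [0.3819, 0.118, 0.2164]
tool_rot: [-0.234, 0.972, -0.0, 0.0]
force: [0.0, 0.2, -0.5]
gripper_width: 0.0879
gripper_force: 0.0
```

Call:
drive_tool(
  steps=[0, 0, 0, 0.04, -0.96, 0.05, -1, 0, 0, 0, 0.04, -0.96, 0.05, -1, 0, 0, 0, 0.04, -0.96, 0.05, -1, 0, 0, 0, 0.04, -0.96, 0.05, -1, 0, 0, 0, 0, 0, 0, 0],
)

```text
time: 3.9
eef_pos: [0.4308, 0.0122, 0.2101]
tool_rot: [-0.233, 0.973, -0.0, 0.0]
force: [0.2, 0.4, 0.0]
gripper_width: 0.0825
gripper_force: 0.0
```

```bash
python3 plan.py 0.441 -0.015 27 0.21
python3 - <<'E'
from plant import arm
import cv2,pickle
m=arm.camera_model("wrist");im=arm.grab_frame("wrist");cv2.imwrite("pics/w1.png",im[:,:,::-1]);pickle.dump(m,open("w1.pkl","wb"))
E
```

```text
t 3.9 at [0.4308 0.0122 0.2101] psi -153.1 tilt [ 0.    -0.001] w 0.082 F [0.2 0.4 0. ] gf 0.0
rz units -0.02 then tool x,y,z units [ 0.11 -0.96  0.  ]
```

View pics/w1.png

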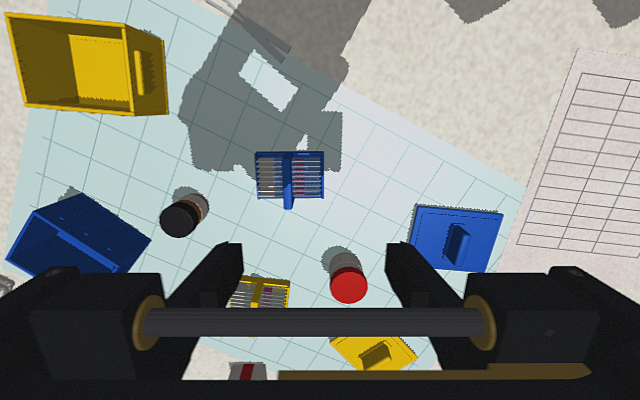

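Wrist view: blue rack whole at (290,178), bar pointing to (290,200); yellow dish whole at (85,65); blue lid at (457,240); bottle (183,218) and pot (348,285) well clear of the rack.

```bash
cat > m1.py <<'E'
import sys,pickle
from h import *
f=sys.argv[1]; m=pickle.load(open(f+".pkl","rb")); im=cv2.imread(f"pics/{f}.png")[:,:,::-1].copy()
G={"blue_rack":(.441,-.017),"yellow_dish":(.426,-.242),"blue_lid":(.425,.218),"blue_dish":(.643,-.208),"yellow_rack":(.628,.021),"yellow_lid":(.640,.224)}
for a in sys.argv[2:]:
    t,u,v=a.split(","); c,k=t.split("_"); H=hull(im,c,(float(u),float(v)),k)
    print(t,"hull bbox",H.min(0),H.max(0))
    p,e=fit([(m,H)],k,G[t]); print(np.round(p[:2],4),round(np.degrees(p[2])%180,1),round(float(e),3))
E
python3 m1.py w1 blue_rack,290,178 yellow_dish,85,65 blue_lid,457,240
```

```text
blue_rack hull bbox [256. 152.] [324. 210.]
[ 0.4424 -0.0142] 30.9 0.107
yellow_dish hull bbox [23. 17.] [147. 116.]
[ 0.4246 -0.2342] 22.2 0.26
blue_lid hull bbox [410. 207.] [503. 273.]
[0.4266 0.2232] 21.2 0.107
```

```bash
sed -i 's/,62,255/,RAD,255/; s/^def box/RAD=62\ndef box/' h.py
python3 - <<'E'
import pickle,h
from h import *
h.RAD=95
m=pickle.load(open("w1.pkl","rb")); im=cv2.imread("pics/w1.png"); rgb=im[:,:,::-1].copy()
H=hull(rgb,"yellow",(85,65),"dish"); p,e=fit([(m,H)],"dish",(.426,-.242)); print(p,np.degrees(p[2]),e)
big=cv2.resize(im,None,fx=4,fy=4,interpolation=0)
h.RAD=62
for H,k,p in((hull(rgb,"blue",(290,178),"rack"),"rack",(.4424,-.0142,np.radians(30.9))),(hull(rgb,"blue",(457,240),"lid"),"lid",(.4266,.2232,np.radians(21.2)))):
    Q=cv2.convexHull(proj(m,W(p,k)).astype(np.float32))[:,0]
    for X,c in((H,(0,0,255)),(Q,(0,255,0))): cv2.polylines(big,[(X*4+2).astype(np.int32)],True,c,1)
cv2.imwrite("pics/o1.png",np.hstack([big[560:880,980:1340],big[780:1100,1600:2040]]))
E
```

```text
[ 0.42656098 -0.23945462  3.52400784] 201.9107760917006 0.020606247176900516
```

View pics/o1.png

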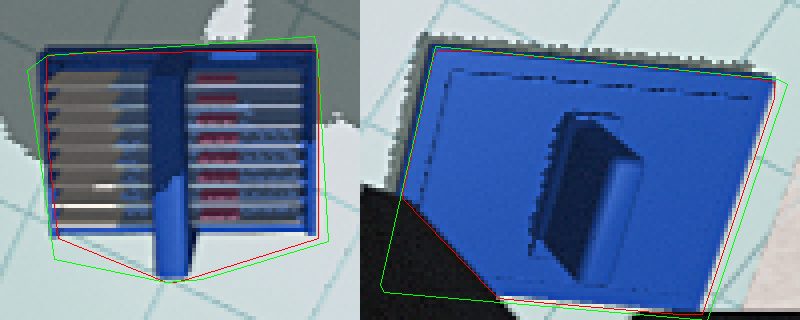

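```bash
python3 - <<'E'
import pickle
from h import *
m=pickle.load(open("w1.pkl","rb"))
u=np.array([np.cos(np.radians(27)),np.sin(np.radians(27))])
f=lambda x,y:((980+x)/4-.5,(560+y)/4-.5)
t=atz(m,f(172,278),.056); print(t,t+.029*u,t-.029*u)
for n,q in(("TL",(40,48)),("TR",(318,45)),("BR",(318,236)),("BL",(50,238))): print(n,atz(m,f(*q),.029))
E
python3 plan.py 0.441 -0.015 27 0.21
```

```text
[ 0.46803724 -0.00283095] [0.49387643 0.01033477] [ 0.44219805 -0.01599668]
TL [ 0.43146757 -0.06456713]
TR [0.39460936 0.0063484 ]
BR [0.44574069 0.0329789 ]
BL [ 0.48306232 -0.03930967]
t 4.0 at [0.43   0.0135 0.2101] psi -153.1 tilt [-0.  0.] w 0.078 F [-0.8  0.1  0.4] gf 0.0
rz units -0.01 then tool x,y,z units [ 0.1  -1.01  0.  ]
```

Call:
drive_tool(
  steps=[0, 0, 0, 0.1, -1, 0, -0.2, 0, 0, 0, 0, -0.05, 0, -0.2, 0, 0, 0, 0, 0, 1, -0.2, 0, 0, 0, 0, 0, 1, -0.2, 0, 0, 0, 0, 0, 1, -0.2],
)

```text
time: 4.45
eef_pos: [0.4408, -0.0137, 0.1196]
tool_rot: [-0.234, 0.972, -0.0, 0.0]
force: [0.8, 0.2, -0.2]
gripper_width: 0.053
gripper_force: 0.0
```

Call:
drive_tool(
  steps=[0, 0, 0, 0, 0, 1, -0.2, 0, 0, 0, 0, 0, 1, -0.2, 0, 0, 0, 0, 0, 0.4, -0.2, 0, 0, 0, 0, 0, 0.4, -0.2, 0, 0, 0, 0, 0, 0, -0.2],
)

```text
time: 4.95
eef_pos: [0.4403, -0.0137, 0.0355]
tool_rot: [-0.235, 0.972, 0.001, -0.001]
force: [-0.2, 0.3, 0.7]
gripper_width: 0.0528
gripper_force: 0.0
```

Call:
drive_tool(
  steps=[0, 0, 0, 0, 0, 0, 1, 0, 0, 0, 0, 0, 0, 1, 0, 0, 0, 0, 0, 0, 1, 0, 0, 0, 0, 0, 0, 1, 0, 0, 0, 0, 0, 0, 1],
)

```text
time: 5.45
eef_pos: [0.4414, -0.015, 0.0365]
tool_rot: [-0.234, 0.972, -0.0, 0.0]
force: [0.2, -0.4, -0.5]
gripper_width: 0.015
gripper_force: 0.0
```

```bash
python3 plan.py 0.643 -0.207 165.5 0.21
python3 - <<'E'
from plant import arm
import cv2,pickle
m=arm.camera_model("wrist");im=arm.grab_frame("wrist");cv2.imwrite("pics/w2.png",im[:,:,::-1]);pickle.dump(m,open("w2.pkl","wb"))
E
```

```text
t 5.5 at [ 0.4414 -0.015   0.0365] psi -152.9 tilt [ 0.001 -0.   ] w 0.015 F [ 0.2 -0.4 -0.5] gf 0.0
rz units 8.32 then tool x,y,z units [-8.11 -4.51 -5.78]
```

View pics/w2.png

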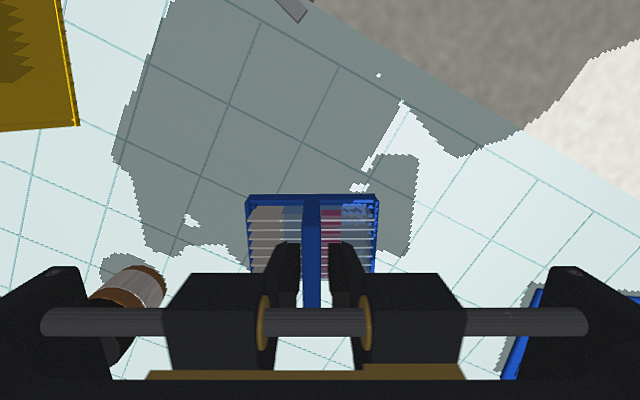

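Bar sits centred between the fingers (312,260), which aren't yet shut. I'll go 4 mm lower, then grip and lift.

Call:
drive_tool(
  steps=[0, 0, 0, 0, 0, 0, 0.6, 0, 0, 0, 0, 0, 0.13, 0.6, 0, 0, 0, 0, 0, 0, 1, 0, 0, 0, 0, 0, 0, 1, 0, 0, 0, 0, 0, 0, 1],
  newtons=25,
)

```text
time: 6.0
eef_pos: [0.4412, -0.0149, 0.0322]
tool_rot: [-0.234, 0.972, 0.0, -0.0]
force: [-0.6, 0.1, -1.6]
gripper_width: 0.0096
gripper_force: 25.0
```

Call:
drive_tool(
  steps=[0, 0, 0, 0, 0, 0, 1, 0, 0, 0, 0, 0, 0, 1, 0, 0, 0, 0, 0, -0.2, 1, 0, 0, 0, 0, 0, -0.4, 1, 0, 0, 0, 0, 0, -0.4, 1],
)

```text
time: 6.5
eef_pos: [0.4412, -0.015, 0.063]
tool_rot: [-0.234, 0.972, 0.0, -0.0]
force: [0.1, 0.0, -1.9]
gripper_width: 0.01
gripper_force: 25.0
```

Call:
drive_tool(
  steps=[0, 0, 0.92, 0, 0, -0.7, 1, 0, 0, 0.92, 0, 0, -0.7, 1, 0, 0, 0.92, 0, 0, -0.7, 1, 0, 0, 0.92, 0, 0, -0.7, 1, 0, 0, 0.92, 0, 0, -0.7, 1],
)

```text
time: 7.0
eef_pos: [0.441, -0.0149, 0.1686]
tool_rot: [-0.034, 0.999, -0.0, 0.0]
force: [-0.2, 0.4, -0.6]
gripper_width: 0.0092
gripper_force: 25.0
```

Call:
drive_tool(
  steps=[0, 0, 0.93, 0, 0, -0.4, 1, 0, 0, 0.93, 0, 0, 0, 1, 0, 0, 0.93, 0, 0, 0, 1, 0, 0, 0.93, 0, 0, 0, 1, 0, 0, 0, -0.5, 0, 0, 1],
)

```text
time: 7.5
eef_pos: [0.4547, -0.0183, 0.1798]
tool_rot: [0.127, 0.992, 0.0, -0.0]
force: [-0.7, 0.1, -2.1]
gripper_width: 0.0094
gripper_force: 25.0
```

Call:
drive_tool(
  steps=[0, 0, 0, -0.9, -0.1, 0, 1, 0, 0, 0, -0.9, -0.1, 0, 1, 0, 0, 0, -0.9, -0.1, 0, 1, 0, 0, 0, -0.9, -0.1, 0, 1, 0, 0, 0, -0.9, -0.1, 0, 1],
)

```text
time: 8.0
eef_pos: [0.5835, -0.0674, 0.1797]
tool_rot: [0.126, 0.992, 0.0, -0.0]
force: [-0.5, 0.1, -1.4]
gripper_width: 0.0098
gripper_force: 25.0
```

Call:
drive_tool(
  steps=[0, 0, 0, -0.9, -0.1, 0, 1, 0, 0, 0, -0.9, -0.1, 0, 1, 0, 0, 0, -0.9, -0.1, 0, 1, 0, 0, 0, -0.4, -0.1, 0, 1, 0, 0, 0, 0, 0, 0, 1],
)

```text
time: 8.5
eef_pos: [0.6704, -0.1026, 0.1788]
tool_rot: [0.127, 0.992, 0.0, -0.0]
force: [-0.2, -0.7, -1.2]
gripper_width: 0.0098
gripper_force: 25.0
```

```bash
python3 plan.py 0.644 -0.206 165.2 0.19
python3 - <<'E'
from plant import arm
import cv2,pickle
m=arm.camera_model("wrist");im=arm.grab_frame("wrist");cv2.imwrite("pics/w3.png",im[:,:,::-1]);pickle.dump(m,open("w3.pkl","wb"))
E
```

```text
t 8.5 at [ 0.6704 -0.1026  0.1788] psi 165.5 tilt [-0.001  0.   ] w 0.01 F [-0.2 -0.7 -1.2] gf 24.99987306073308
rz units 0.05 then tool x,y,z units [-0.03 -3.56 -0.37]
```

View pics/w3.png

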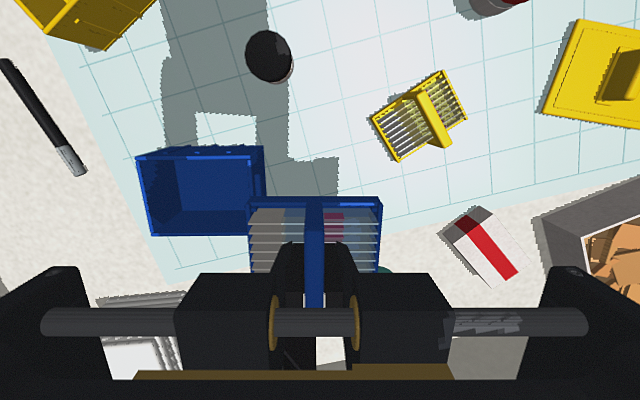

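Run:
```python
import pickle
from h import *
m=pickle.load(open("w3.pkl","rb")); im=cv2.imread("pics/w3.png")
big=cv2.resize(im,None,fx=4,fy=4,interpolation=0); big=np.clip(big.astype(int)*1.8,0,255).astype(np.uint8)
Q=proj(m,W((.644,-.206,np.radians(165.2)),"dish"))
# inner rim too
for s,c in((box(.08,.106,.07,.07),(0,255,0)),(box(.072,.098,.07,.07),(0,255,255)),(box(.072,.098,.004,.004),(0,0,255))):
    S["x"]=np.array(s); P=proj(m,W((.644,-.206,np.radians(165.2)),"x"))[::2]
    cv2.polylines(big,[(P[[0,1,3,2]]*4+2).astype(np.int32)],True,c,1)
S["x"]=np.array(box(.058,.01,.056,.056)); 
for t,px in(("yrack",(420,115)),):
    for s in (box(.058,.01,.056,.056),box(.058,.084,.029,.029)):
        S["x"]=np.array(s);P=proj(m,W((.628,.021,np.radians(20)),"x"))[::2]
        cv2.polylines(big,[(P[[0,1,3,2]]*4+2).astype(np.int32)],True,(0,0,255),1)
cv2.imwrite("pics/o3.png",np.hstack([big[560:980,520:1080],np.vstack([big[260:680,1460:1700+180]])[:, :240*1+180]])[:, :800] if 0 else np.vstack([big[560:980,520:1100]]))
cv2.imwrite("pics/o3.png",np.hstack([cv2.resize(big[560:980,520:1100],(435,315)),cv2.resize(big[250:670,1440:1900],(345,315))]))
```

```text
(no output)
```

View pics/o3.png

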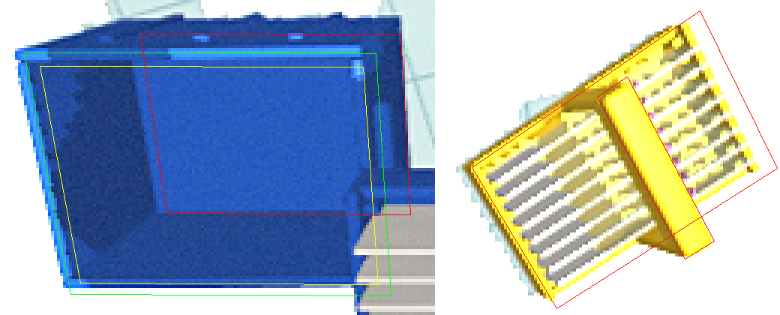

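The blue dish rim lies about 2 mm from the prediction, so I correct it to (0.642,-0.207), yaw 165.3°. The yellow rack's bar matches (0.628,0.021), yaw 20°.

```bash
python3 plan.py 0.6417 -0.207 165.3 0.037
```

```text
t 8.6 at [ 0.6696 -0.1021  0.179 ] psi 165.5 tilt [-0.001  0.   ] w 0.009 F [-1.   0.8 -0.8] gf 24.999963976442814
rz units 0.03 then tool x,y,z units [ 0.01 -3.62  4.73]
```

Call:
drive_tool(
  steps=[0, 0, 0.03, 0, -0.9, 0, 1, 0, 0, 0, 0, -0.9, 0, 1, 0, 0, 0, 0, -0.9, 0, 1, 0, 0, 0, 0, -0.92, 0, 1, 0, 0, 0, 0, 0, 0, 1],
)

```text
time: 9.05
eef_pos: [0.6408, -0.2096, 0.1797]
tool_rot: [0.129, 0.992, -0.0, -0.0]
force: [-0.2, 0.3, -2.3]
gripper_width: 0.0096
gripper_force: 25.0
```

Call:
drive_tool(
  steps=[0, 0, 0, 0, 0, 0, 1, 0, 0, 0, 0, 0, 0.5, 1, 0, 0, 0, 0, 0, 0.6, 1, 0, 0, 0, 0, 0, 0.6, 1, 0, 0, 0, 0, 0, 0, 1],
)

```text
time: 9.55
eef_pos: [0.6414, -0.205, 0.1261]
tool_rot: [0.127, 0.992, 0.001, -0.002]
force: [-0.3, -0.6, -2.2]
gripper_width: 0.0099
gripper_force: 25.0
```

```bash
python3 plan.py 0.6417 -0.207 165.3 0.037
```

```text
t 9.6 at [ 0.6414 -0.205   0.1261] psi 165.4 tilt [-0.004  0.003] w 0.01 F [-0.3 -0.6 -2.2] gf 25.000009462237358
rz units 0.02 then tool x,y,z units [-0.03 -0.06  2.97]
```

Call:
drive_tool(
  steps=[0, 0, 0, 0, -0.05, 0.5, 1, 0, 0, 0, 0, 0, 0.5, 1, 0, 0, 0, 0, 0, 0.5, 1, 0, 0, 0, 0, 0, 0.3, 1, 0, 0, 0, 0, 0, 0, 1],
)

```text
time: 10.05
eef_pos: [0.6418, -0.2078, 0.074]
tool_rot: [0.127, 0.992, 0.0, -0.001]
force: [-1.2, 0.2, -1.4]
gripper_width: 0.0096
gripper_force: 25.0
```

Call:
drive_tool(
  steps=[0, 0, 0, 0, 0, 0.4, 1, 0, 0, 0, 0, 0, 0.4, 1, 0, 0, 0, 0, 0, 0.3, 1, 0, 0, 0, 0, 0, 0, 1, 0, 0, 0, 0, 0, 0, 1],
)

```text
time: 10.55
eef_pos: [0.642, -0.2086, 0.0412]
tool_rot: [0.128, 0.992, 0.0, -0.0]
force: [0.9, -0.3, -1.6]
gripper_width: 0.0097
gripper_force: 25.0
```

```bash
python3 plan.py 0.6417 -0.207 165.3 0.036
```

```text
t 10.6 at [ 0.642  -0.2086  0.0412] psi 165.3 tilt [-0.  0.] w 0.01 F [ 0.9 -0.3 -1.6] gf 25.000016503036022
rz units 0.01 then tool x,y,z units [0.02 0.05 0.17]
```

Call:
drive_tool(
  steps=[0, 0, 0, 0, 0, 0.1, 1, 0, 0, 0, 0, 0, 0.08, 1, 0, 0, 0, 0, 0, 0, 1],
)

```text
time: 10.85
eef_pos: [0.6421, -0.2086, 0.0361]
tool_rot: [0.128, 0.992, -0.0, 0.0]
force: [0.1, 0.2, -0.6]
gripper_width: 0.0095
gripper_force: 25.0
```

Call:
drive_tool(
  steps=[0, 0, 0, 0, 0, 0, 0.35, 0, 0, 0, 0, 0, 0, 0.35, 0, 0, 0, 0, 0, 0, 0.35, 0, 0, 0, 0, 0, 0, 0.35, 0, 0, 0, 0, 0, 0, 0.35],
)

```text
time: 11.35
eef_pos: [0.642, -0.2085, 0.036]
tool_rot: [0.128, 0.992, -0.0, 0.0]
force: [-0.2, 0.4, 0.1]
gripper_width: 0.0288
gripper_force: 0.0
```

Call:
drive_tool(
  steps=[0, 0, 0, 0, 0, -0.5, 0.35, 0, 0, 0, 0, 0, -1, 0.35, 0, 0, 0, 0, 0, -1, 0.35, 0, 0, 0, 0, 0, -1, 0.35, 0, 0, 0, 0, 0, -1, 0.35],
)

```text
time: 11.85
eef_pos: [0.6419, -0.2085, 0.1736]
tool_rot: [0.128, 0.992, -0.0, 0.001]
force: [-0.8, 1.0, 0.3]
gripper_width: 0.0289
gripper_force: 0.0
```

Call:
drive_tool(
  steps=[0, 0, 0, 0, 0, -1, -0.2, 0, 0, 0, 0, 0, 0, -0.2],
)

```text
time: 12.05
eef_pos: [0.6432, -0.2091, 0.2069]
tool_rot: [0.128, 0.992, -0.002, 0.004]
force: [0.6, -0.1, 0.1]
gripper_width: 0.0426
gripper_force: 0.0
```

```bash
python3 plan.py 0.628 0.021 20 0.15
python3 - <<'E'
from plant import arm
import cv2,pickle
m=arm.camera_model("wrist");im=arm.grab_frame("wrist");cv2.imwrite("pics/w4.png",im[:,:,::-1]);pickle.dump(m,open("w4.pkl","wb"))
E
```

```text
t 12.1 at [ 0.6432 -0.2091  0.2069] psi 165.3 tilt [ 0.008 -0.004] w 0.043 F [ 0.6 -0.1  0.1] gf 0.0
rz units -6.93 then tool x,y,z units [-2.15  7.38  1.9 ]
```

View pics/w4.png

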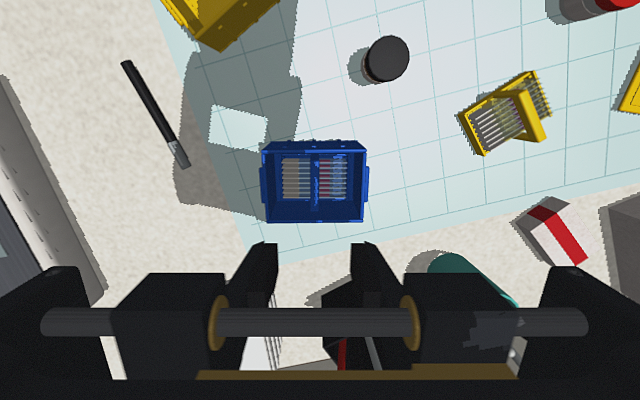

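The blue rack stands level and centred in its dish at (315,180). Yellow rack next.

Call:
drive_tool(
  steps=[0, 0, -0.99, 0, 0, 0, -0.2, 0, 0, -0.99, 0, 0, 0, -0.2, 0, 0, -0.99, 0, 0, 0, -0.2, 0, 0, -0.99, 0, 0, 0, -0.2, 0, 0, -0.99, 0, 0, 0, -0.2],
)

```text
time: 12.6
eef_pos: [0.6415, -0.2083, 0.1999]
tool_rot: [-0.09, 0.996, 0.001, -0.001]
force: [0.9, 0.2, -0.5]
gripper_width: 0.0527
gripper_force: 0.0
```

Call:
drive_tool(
  steps=[0, 0, -0.99, 0, 0, 0, -0.2, 0, 0, -0.99, 0, 0, 0, -0.2, 0, 0, 0, -0.3, 0.92, 0, -0.2, 0, 0, 0, -0.3, 0.92, 0, -0.2, 0, 0, 0, -0.3, 0.92, 0, -0.2],
)

```text
time: 13.1
eef_pos: [0.6384, -0.1205, 0.1999]
tool_rot: [-0.173, 0.985, 0.001, -0.001]
force: [0.3, 0.2, 0.6]
gripper_width: 0.0529
gripper_force: 0.0
```

Call:
drive_tool(
  steps=[0, 0, 0, -0.3, 0.92, 0, -0.2, 0, 0, 0, -0.3, 0.92, 0.3, -0.2, 0, 0, 0, -0.3, 0.92, 0.5, -0.2, 0, 0, 0, -0.3, 0.92, 0.5, -0.2, 0, 0, 0, -0.05, 0.92, 0.5, -0.2],
)

```text
time: 13.6
eef_pos: [0.6266, 0.0224, 0.1454]
tool_rot: [-0.174, 0.985, 0.0, -0.001]
force: [0.3, -0.1, 0.5]
gripper_width: 0.053
gripper_force: 0.0
```

Call:
drive_tool(
  steps=[0, 0, 0, 0, 0, 0, -0.2, 0, 0, 0, 0, 0, 0, -0.2],
)

```text
time: 13.8
eef_pos: [0.6269, 0.0211, 0.1465]
tool_rot: [-0.174, 0.985, 0.0, -0.001]
force: [-0.4, -0.6, 0.8]
gripper_width: 0.0533
gripper_force: 0.0
```

```bash
python3 plan.py 0.628 0.021 20 0.0325
python3 - <<'E'
from plant import arm
import pickle
from h import *
m=arm.camera_model("wrist");im=arm.grab_frame("wrist");im=im[:,:,::-1].copy();cv2.imwrite("pics/w5.png",im)
pickle.dump(m,open("w5.pkl","wb"))
big=cv2.resize(im,None,fx=3,fy=3,interpolation=0)
for s in (box(.058,.01,.056,.056),box(.058,.084,.029,.029)):
    S["x"]=np.array(s);P=proj(m,W((.628,.021,np.radians(20)),"x"))[::2]
    cv2.polylines(big,[(P[[0,1,3,2]]*3+1.5).astype(np.int32)],True,(0,0,255),1)
cv2.imwrite("pics/o5.png",big[300:850,600:1300])
E
```

```text
t 13.8 at [0.6269 0.0211 0.1465] psi -160.0 tilt [-0.001 -0.   ] w 0.053 F [-0.4 -0.6  0.8] gf 0.0
rz units 0.01 then tool x,y,z units [-0.03 -0.01  3.8 ]
```

View pics/o5.png

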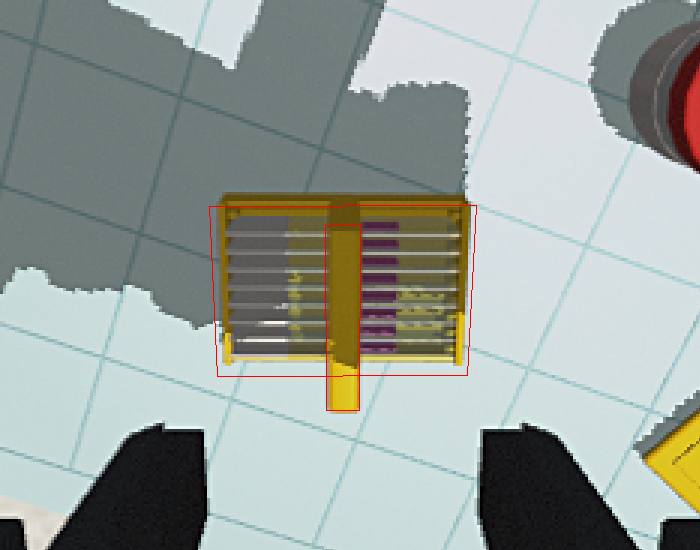

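The predicted bar outline coincides with the real bar at (345,320) in the crop, so I can descend, grip and lift.

Call:
drive_tool(
  steps=[0, 0, 0, -0.03, 0, 0.9, -0.2, 0, 0, 0, 0, 0, 0.9, -0.2, 0, 0, 0, 0, 0, 0.9, -0.2, 0, 0, 0, 0, 0, 0.7, -0.2, 0, 0, 0, 0, 0, 0.4, -0.2],
)

```text
time: 14.35
eef_pos: [0.6279, 0.02, 0.0317]
tool_rot: [-0.173, 0.985, 0.0, -0.001]
force: [-0.1, 0.1, 0.9]
gripper_width: 0.0533
gripper_force: 0.0
```

Call:
drive_tool(
  steps=[0, 0, 0, 0, 0, 0, 1, 0, 0, 0, 0, 0, 0, 1, 0, 0, 0, 0, 0, 0, 1, 0, 0, 0, 0, 0, 0, 1, 0, 0, 0, 0, 0, 0, 1],
)

```text
time: 14.85
eef_pos: [0.6283, 0.0213, 0.0337]
tool_rot: [-0.174, 0.985, -0.0, 0.001]
force: [0.4, -1.4, 0.6]
gripper_width: 0.015
gripper_force: 0.0
```

Call:
drive_tool(
  steps=[0, 0, 0, 0, 0, 0, 1, 0, 0, 0, 0, 0, 0, 1, 0, 0, 0, 0, 0, 0, 1, 0, 0, 0, 0, 0, 0, 1],
)

```text
time: 15.25
eef_pos: [0.6281, 0.0214, 0.0334]
tool_rot: [-0.174, 0.985, -0.0, 0.0]
force: [-1.3, 0.0, 5.9]
gripper_width: 0.0094
gripper_force: 25.0
```

```bash
python3 plan.py 0.4266 -0.2395 21.9 0.18
```

```text
t 15.2 at [0.6281 0.0214 0.0334] psi -160.0 tilt [ 0.001 -0.   ] w 0.009 F [-1.3  0.   5.9] gf 25.00002471730113
rz units -0.38 then tool x,y,z units [ 9.48 -5.56 -4.89]
```

Call:
drive_tool(
  steps=[0, 0, 0, 0, 0, -0.3, 1, 0, 0, 0, 0, 0, -0.8, 1, 0, 0, 0, 0, 0, -0.9, 1, 0, 0, 0, 0, 0, -0.95, 1, 0, 0, -0.38, 0, 0, -0.95, 1],
)

```text
time: 15.75
eef_pos: [0.6277, 0.0213, 0.1511]
tool_rot: [-0.19, 0.982, 0.0, -0.0]
force: [-0.0, 0.4, -0.8]
gripper_width: 0.0095
gripper_force: 25.0
```

Call:
drive_tool(
  steps=[0, 0, 0, 0.5, -0.3, -0.8, 1, 0, 0, 0, 0.9, -0.53, -0.2, 1, 0, 0, 0, 0.9, -0.53, 0, 1, 0, 0, 0, 0.9, -0.53, 0, 1, 0, 0, 0, 0.9, -0.53, 0, 1],
)

```text
time: 16.25
eef_pos: [0.5399, -0.0927, 0.1801]
tool_rot: [-0.19, 0.982, 0.0, -0.0]
force: [0.4, -0.5, -0.8]
gripper_width: 0.0101
gripper_force: 25.0
```

Call:
drive_tool(
  steps=[0, 0, 0, 0.9, -0.53, 0, 1, 0, 0, 0, 0.9, -0.53, 0, 1, 0, 0, 0, 0.9, -0.53, 0, 1, 0, 0, 0, 0.9, -0.53, 0, 1, 0, 0, 0, 0.9, -0.53, 0, 1],
)

```text
time: 16.75
eef_pos: [0.4442, -0.2168, 0.1801]
tool_rot: [-0.19, 0.982, 0.0, -0.0]
force: [-0.0, -0.4, -1.1]
gripper_width: 0.0098
gripper_force: 25.0
```

Call:
drive_tool(
  steps=[0, 0, 0, 0.5, -0.3, 0, 1, 0, 0, 0, 0.38, -0.19, 0, 1, 0, 0, 0, 0, 0, 0, 1, 0, 0, 0, 0, 0, 0, 1],
)

```text
time: 17.15
eef_pos: [0.4265, -0.2391, 0.18]
tool_rot: [-0.19, 0.982, 0.0, 0.0]
force: [-0.3, 0.1, -1.8]
gripper_width: 0.0098
gripper_force: 25.0
```

```bash
python3 plan.py 0.4266 -0.2395 21.9 0.0374;  python3 - <<'E'
from plant import arm
import pickle
from h import *
m=arm.camera_model("wrist");im=arm.grab_frame("wrist");im=im[:,:,::-1].copy()
big=cv2.resize(im,None,fx=3,fy=3,interpolation=0)
for s in (box(.08,.106,.07,.07),box(.08,.106,0,0)):
    S["x"]=np.array(s);P=proj(m,W((.4266,-.2395,np.radians(21.9)),"x"))[::2]
    cv2.polylines(big,[(P[[0,1,3,2]]*3+1.5).astype(np.int32)],True,(0,0,255),1)
cv2.imwrite("pics/o6.png",big[280:830,550:1350])
E
```

```text
t 17.1 at [ 0.4265 -0.2391  0.18  ] psi -158.1 tilt [0. 0.] w 0.01 F [-0.3  0.1 -1.8] gf 24.99995157122612
rz units -0.0 then tool x,y,z units [ 0.   -0.01  4.75]
```

View pics/o6.png

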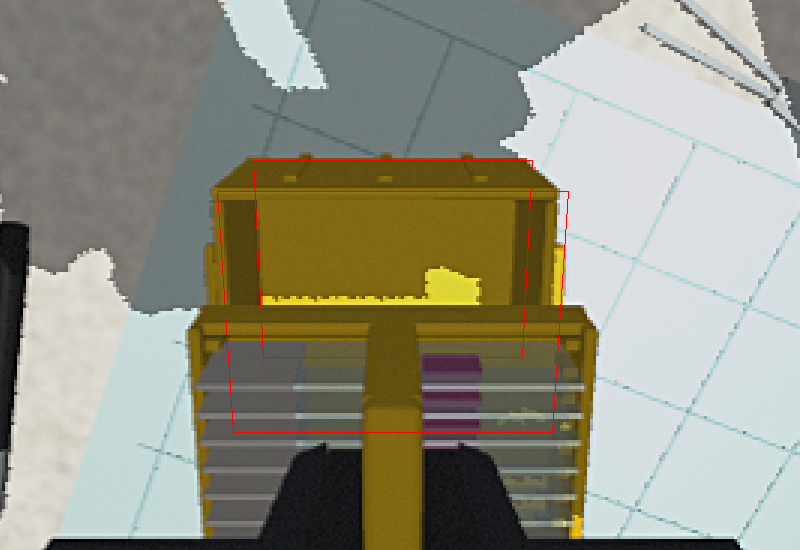

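The dish rim at row 190 agrees with the prediction to about 2 mm. I shift -1.5 mm in tool y and lower.

Call:
drive_tool(
  steps=[0, 0, 0, 0, -0.05, 0.4, 1, 0, 0, 0, 0, 0, 0.6, 1, 0, 0, 0, 0, 0, 0.6, 1, 0, 0, 0, 0, 0, 0.5, 1, 0, 0, 0, 0, 0, 0, 1],
)

```text
time: 17.7
eef_pos: [0.4267, -0.2396, 0.1155]
tool_rot: [-0.19, 0.982, 0.002, -0.001]
force: [-0.2, -0.3, -1.1]
gripper_width: 0.0098
gripper_force: 25.0
```

Call:
drive_tool(
  steps=[0, 0, 0, 0, 0, 0.5, 1, 0, 0, 0, 0, 0, 0.5, 1, 0, 0, 0, 0, 0, 0.5, 1, 0, 0, 0, 0, 0, 0.4, 1, 0, 0, 0, 0, 0, 0, 1],
)

```text
time: 18.2
eef_pos: [0.427, -0.2403, 0.0596]
tool_rot: [-0.19, 0.982, 0.001, -0.0]
force: [0.2, 0.9, -0.8]
gripper_width: 0.0098
gripper_force: 25.0
```

Call:
drive_tool(
  steps=[0, 0, 0, 0, 0, 0.3, 1, 0, 0, 0, 0, 0, 0.25, 1, 0, 0, 0, 0, 0, 0, 1, 0, 0, 0, 0, 0, 0, 1],
)

```text
time: 18.6
eef_pos: [0.4269, -0.2409, 0.0435]
tool_rot: [-0.19, 0.982, -0.0, 0.0]
force: [0.7, 0.2, -1.3]
gripper_width: 0.0097
gripper_force: 25.0
```

```bash
python3 plan.py 0.427 -0.2405 21.9 0.0374
```

```text
t 18.6 at [ 0.4269 -0.2409  0.0435] psi -158.1 tilt [ 0. -0.] w 0.01 F [ 0.7  0.2 -1.3] gf 24.9999968893826
rz units -0.0 then tool x,y,z units [-0.01  0.01  0.2 ]
```

Call:
drive_tool(
  steps=[0, 0, 0, 0, 0, 0.12, 1, 0, 0, 0, 0, 0, 0.09, 1, 0, 0, 0, 0, 0, 0, 1],
)

```text
time: 18.9
eef_pos: [0.4269, -0.241, 0.0374]
tool_rot: [-0.19, 0.982, -0.0, 0.0]
force: [-0.6, 0.8, 2.3]
gripper_width: 0.0098
gripper_force: 25.0
```

Call:
drive_tool(
  steps=[0, 0, 0, 0, 0, 0, 0.35, 0, 0, 0, 0, 0, 0, 0.35, 0, 0, 0, 0, 0, 0, 0.35, 0, 0, 0, 0, 0, 0, 0.35, 0, 0, 0, 0, 0, 0, 0.35],
)

```text
time: 19.4
eef_pos: [0.4268, -0.2409, 0.0371]
tool_rot: [-0.19, 0.982, -0.0, -0.0]
force: [-0.4, 0.2, 0.2]
gripper_width: 0.0287
gripper_force: 0.0
```

Call:
drive_tool(
  steps=[0, 0, 0, 0, 0, -0.5, 0.35, 0, 0, 0, 0, 0, -1, 0.35, 0, 0, 0, 0, 0, -1, 0.35, 0, 0, 0, 0, 0, -1, 0.35, 0, 0, 0, 0, 0, -1, 0.35],
)

```text
time: 19.9
eef_pos: [0.4266, -0.2407, 0.1734]
tool_rot: [-0.19, 0.982, 0.0, -0.0]
force: [0.2, -0.4, -0.4]
gripper_width: 0.0289
gripper_force: 0.0
```

Call:
drive_tool(
  steps=[0, 0, 0, 0, 0, -0.5, -0.2, 0, 0, 0, 0, 0, 0, -0.2],
)

```text
time: 20.1
eef_pos: [0.4274, -0.2414, 0.189]
tool_rot: [-0.19, 0.982, -0.002, 0.001]
force: [-0.6, 0.5, -0.5]
gripper_width: 0.0421
gripper_force: 0.0
```

```bash
python3 plan.py 0.425 0.218 21.3 0.16
python3 - <<'E'
from plant import arm
import pickle
from h import *
m=arm.camera_model("wrist");im=arm.grab_frame("wrist");im=im[:,:,::-1].copy();cv2.imwrite("pics/w7.png",im);pickle.dump(m,open("w7.pkl","wb"))
E
```

```text
t 20.1 at [ 0.4274 -0.2414  0.189 ] psi -158.1 tilt [ 0.003 -0.003] w 0.042 F [-0.6  0.5 -0.5] gf 0.0
rz units 0.12 then tool x,y,z units [-5.49 14.29  0.97]
```

View pics/w7.png

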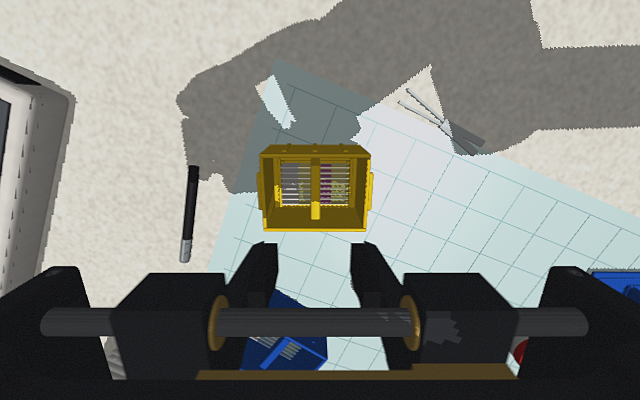

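Yellow rack stands centred in its dish at (315,185). Blue lid next.

Call:
drive_tool(
  steps=[0, 0, 0.12, -0.34, 0.89, 0, -0.2, 0, 0, 0, -0.34, 0.89, 0, -0.2, 0, 0, 0, -0.34, 0.89, 0, -0.2, 0, 0, 0, -0.34, 0.89, 0, -0.2, 0, 0, 0, -0.34, 0.89, 0, -0.2],
)

```text
time: 20.65
eef_pos: [0.4249, -0.0966, 0.1857]
tool_rot: [-0.185, 0.983, 0.001, -0.001]
force: [0.2, 0.0, -1.2]
gripper_width: 0.0529
gripper_force: 0.0
```

Call:
drive_tool(
  steps=[0, 0, 0, -0.34, 0.89, 0, -0.2, 0, 0, 0, -0.34, 0.89, 0, -0.2, 0, 0, 0, -0.34, 0.89, 0, -0.2, 0, 0, 0, -0.34, 0.89, 0, -0.2, 0, 0, 0, -0.34, 0.89, 0, -0.2],
)

```text
time: 21.15
eef_pos: [0.4239, 0.0462, 0.1858]
tool_rot: [-0.185, 0.983, 0.0, -0.001]
force: [0.1, 0.2, 0.2]
gripper_width: 0.0528
gripper_force: 0.0
```

Call:
drive_tool(
  steps=[0, 0, 0, -0.34, 0.89, 0, -0.2, 0, 0, 0, -0.34, 0.89, 0, -0.2, 0, 0, 0, -0.34, 0.89, 0.2, -0.2, 0, 0, 0, -0.34, 0.89, 0.3, -0.2, 0, 0, 0, -0.34, 0.89, 0.3, -0.2],
)

```text
time: 21.65
eef_pos: [0.423, 0.1889, 0.1615]
tool_rot: [-0.185, 0.983, -0.0, -0.001]
force: [1.2, -0.1, -0.3]
gripper_width: 0.0531
gripper_force: 0.0
```

Call:
drive_tool(
  steps=[0, 0, 0, -0.34, 0.89, 0.2, -0.2, 0, 0, 0, 0, 0, 0, -0.2, 0, 0, 0, 0, 0, 0, -0.2],
)

```text
time: 21.95
eef_pos: [0.4229, 0.2164, 0.156]
tool_rot: [-0.185, 0.983, -0.0, -0.001]
force: [-0.4, 0.0, 0.2]
gripper_width: 0.0525
gripper_force: 0.0
```

```bash
cat > lid.py <<'E'
import sys,pickle
from plant import arm
from plan import plan
from h import *
c,x,y,a,u,v=sys.argv[1],*map(float,sys.argv[2:])
m=arm.camera_model("wrist");im=arm.grab_frame("wrist").copy()
H=hull(im,c,(u,v),"lid"); print(H.min(0),H.max(0))
p,e=fit([(m,H)],"lid",(x,y),yaws=[np.radians(a)]); print(p,np.degrees(p[2])%180,e)
big=cv2.resize(im[:,:,::-1],None,fx=3,fy=3,interpolation=0)
for q,col in((p,(0,255,0)),((x,y,np.radians(a)),(0,0,255))):
  for s in (box(.09,.116,.01,.01),box(.046,.012,.038,.038)):
    S["x"]=np.array(s);P=proj(m,W(q,"x"))[::2]
    cv2.polylines(big,[(P[[0,1,3,2]]*3+1.5).astype(np.int32)],True,col,1)
cv2.imwrite(sys.argv[1]+"lid.png",big[250:850,550:1350]); cv2.imwrite(f"pics/{c}lid.png",big[250:850,550:1350])
plan(p[0],p[1],np.degrees(p[2]),.0155)
E
python3 lid.py blue .425 .218 21.3 310 190
```

```text
[262. 151.] [370. 230.]
[0.42714945 0.22092451 0.37182457] 21.303978703926436 0.06562182142594963
t 22.0 at [0.4232 0.2159 0.1564] psi -158.7 tilt [-0.002 -0.001] w 0.053 F [-0.2 -0.1  1.2] gf 0.0
rz units -0.0 then tool x,y,z units [-0.18  0.11  4.7 ]
```

View pics/bluelid.png

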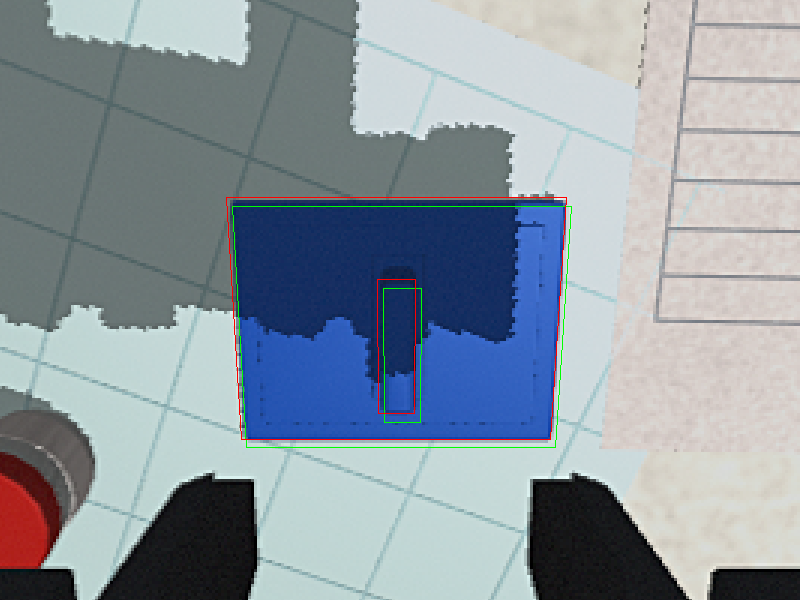

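The (0.425,0.218) outline coincides with the blue lid and its grip (395,345 in the crop). I'll grip it there.

Call:
drive_tool(
  steps=[0, 0, 0, -0.08, 0.04, 0.9, -0.2, 0, 0, 0, 0, 0, 0.95, -0.2, 0, 0, 0, 0, 0, 0.95, -0.2, 0, 0, 0, 0, 0, 0.95, -0.2, 0, 0, 0, 0, 0, 0.5, -0.2],
)

```text
time: 22.5
eef_pos: [0.4247, 0.2171, 0.0278]
tool_rot: [-0.184, 0.983, -0.0, -0.001]
force: [-0.3, 0.4, -0.0]
gripper_width: 0.0528
gripper_force: 0.0
```

Call:
drive_tool(
  steps=[0, 0, 0, 0, 0, 0.45, -0.2, 0, 0, 0, 0, 0, 0, 1, 0, 0, 0, 0, 0, 0, 1, 0, 0, 0, 0, 0, 0, 1, 0, 0, 0, 0, 0, 0, 1],
)

```text
time: 23.0
eef_pos: [0.4257, 0.2183, 0.0169]
tool_rot: [-0.185, 0.983, 0.0, 0.001]
force: [0.4, -0.0, 0.6]
gripper_width: 0.0226
gripper_force: 0.0
```

Call:
drive_tool(
  steps=[0, 0, 0, 0, 0, 0, 1, 0, 0, 0, 0, 0, 0, 1, 0, 0, 0, 0, 0, 0, 1, 0, 0, 0, 0, 0, 0, 1, 0, 0, 0, 0, 0, 0, 1],
)

```text
time: 23.5
eef_pos: [0.4255, 0.2185, 0.0165]
tool_rot: [-0.185, 0.983, -0.0, 0.0]
force: [-1.1, -0.0, 5.9]
gripper_width: 0.0115
gripper_force: 25.0
```

```bash
python3 plan.py 0.6417 -0.2075 165.3 0.17
```

```text
t 23.5 at [0.4255 0.2185 0.0165] psi -158.7 tilt [0.001 0.   ] w 0.012 F [-1.1 -0.   5.9] gf 25.000117155723274
rz units 7.2 then tool x,y,z units [-10.57 -11.91  -5.12]
```

Call:
drive_tool(
  steps=[0, 0, 0, 0, 0, -0.3, 1, 0, 0, 0, 0, 0, -0.7, 1, 0, 0, 0.9, 0, 0, -0.8, 1, 0, 0, 0.9, 0, 0, -0.8, 1, 0, 0, 0.9, 0, 0, -0.8, 1],
)

```text
time: 24.0
eef_pos: [0.425, 0.2184, 0.1195]
tool_rot: [-0.066, 0.998, -0.0, -0.0]
force: [0.4, -0.4, -1.9]
gripper_width: 0.0122
gripper_force: 25.0
```

Call:
drive_tool(
  steps=[0, 0, 0.9, 0, 0, -0.8, 1, 0, 0, 0.9, 0, 0, -0.8, 1, 0, 0, 0.9, 0, 0, -0.2, 1, 0, 0, 0.9, 0, 0, 0, 1, 0, 0, 0.9, 0, 0, 0, 1],
)

```text
time: 24.5
eef_pos: [0.4251, 0.2184, 0.1728]
tool_rot: [0.13, 0.992, 0.0, 0.0]
force: [0.4, 0.0, -0.5]
gripper_width: 0.0119
gripper_force: 25.0
```

Call:
drive_tool(
  steps=[0, 0, 0, -0.4, -0.45, 0, 1, 0, 0, 0, -0.75, -0.85, 0, 1, 0, 0, 0, -0.75, -0.85, 0, 1, 0, 0, 0, -0.75, -0.85, 0, 1, 0, 0, 0, -0.75, -0.85, 0, 1],
)

```text
time: 25.0
eef_pos: [0.4948, 0.0796, 0.1725]
tool_rot: [0.128, 0.992, 0.0, -0.0]
force: [0.1, 0.8, -0.5]
gripper_width: 0.0121
gripper_force: 25.0
```

Call:
drive_tool(
  steps=[0, 0, 0, -0.75, -0.85, 0, 1, 0, 0, 0, -0.75, -0.85, 0, 1, 0, 0, 0, -0.75, -0.85, 0, 1, 0, 0, 0, -0.75, -0.85, 0, 1, 0, 0, 0, -0.75, -0.85, 0, 1],
)

```text
time: 25.5
eef_pos: [0.5713, -0.0724, 0.1725]
tool_rot: [0.128, 0.992, 0.0, -0.0]
force: [0.2, 0.0, -1.2]
gripper_width: 0.0117
gripper_force: 25.0
```

Call:
drive_tool(
  steps=[0, 0, 0, -0.75, -0.85, 0, 1, 0, 0, 0, -0.75, -0.85, 0, 1, 0, 0, 0, -0.75, -0.85, 0, 1, 0, 0, 0, -0.75, -0.85, 0, 1, 0, 0, 0, 0, 0, 0, 1],
)

```text
time: 26.0
eef_pos: [0.6328, -0.196, 0.1716]
tool_rot: [0.13, 0.992, -0.0, -0.0]
force: [0.1, -0.7, -1.1]
gripper_width: 0.0118
gripper_force: 25.0
```

```bash
python3 plan.py 0.6417 -0.2075 165.3 0.0825
```

```text
t 26.0 at [ 0.6328 -0.196   0.1716] psi 165.1 tilt [-0.    -0.001] w 0.012 F [ 0.1 -0.7 -1.1] gf 24.999775872565806
rz units -0.04 then tool x,y,z units [-0.38 -0.29  2.97]
```

Call:
drive_tool(
  steps=[0, 0, 0, -0.37, -0.27, 0, 1, 0, 0, 0, 0, 0, 0.5, 1, 0, 0, 0, 0, 0, 0.7, 1, 0, 0, 0, 0, 0, 0.7, 1, 0, 0, 0, 0, 0, 0.3, 1],
)

```text
time: 26.5
eef_pos: [0.6398, -0.2022, 0.1044]
tool_rot: [0.128, 0.992, 0.001, -0.002]
force: [-0.1, -0.1, -1.0]
gripper_width: 0.0119
gripper_force: 25.0
```

Call:
drive_tool(
  steps=[0, 0, 0, 0, 0, 0, 1, 0, 0, 0, 0, 0, 0, 1],
)

```text
time: 26.7
eef_pos: [0.6412, -0.2032, 0.1072]
tool_rot: [0.128, 0.992, -0.0, 0.001]
force: [0.4, -0.6, -0.0]
gripper_width: 0.0118
gripper_force: 25.0
```

```bash
python3 plan.py 0.6417 -0.2075 165.3 0.0825
```

```text
t 26.7 at [ 0.6412 -0.2032  0.1072] psi 165.3 tilt [ 0.001 -0.001] w 0.012 F [ 0.4 -0.6 -0. ] gf 25.000034398399293
rz units -0.0 then tool x,y,z units [-0.05 -0.14  0.82]
```

Call:
drive_tool(
  steps=[0, 0, 0, -0.04, -0.14, 0, 1, 0, 0, 0, 0, 0, 0.3, 1, 0, 0, 0, 0, 0, 0.3, 1, 0, 0, 0, 0, 0, 0.15, 1, 0, 0, 0, 0, 0, 0, 1],
)

```text
time: 27.2
eef_pos: [0.6406, -0.2075, 0.0825]
tool_rot: [0.128, 0.992, 0.0, -0.001]
force: [0.8, 0.7, -0.5]
gripper_width: 0.0118
gripper_force: 25.0
```

Call:
drive_tool(
  steps=[0, 0, 0, 0, 0, 0, 1, 0, 0, 0, 0, 0, 0, 1],
)

```text
time: 27.4
eef_pos: [0.6411, -0.2077, 0.0839]
tool_rot: [0.128, 0.992, -0.0, 0.0]
force: [-0.3, -1.0, -0.3]
gripper_width: 0.0117
gripper_force: 25.0
```

```bash
python3 plan.py 0.6417 -0.2075 165.3 0.0815
```

```text
t 27.4 at [ 0.6411 -0.2077  0.0839] psi 165.3 tilt [ 0. -0.] w 0.012 F [-0.3 -1.  -0.3] gf 24.99996026046574
rz units -0.0 then tool x,y,z units [-0.02  0.01  0.08]
```

Call:
drive_tool(
  steps=[0, 0, 0, 0, 0, 0.08, 1, 0, 0, 0, 0, 0, 0, 1, 0, 0, 0, 0, 0, 0, 0.35, 0, 0, 0, 0, 0, 0, 0.35, 0, 0, 0, 0, 0, 0, 0.35],
)

```text
time: 27.9
eef_pos: [0.6409, -0.2076, 0.0812]
tool_rot: [0.128, 0.992, 0.0, -0.0]
force: [0.1, 0.4, -0.5]
gripper_width: 0.0285
gripper_force: 0.0
```

Call:
drive_tool(
  steps=[0, 0, 0, 0, 0, 0, 0.35, 0, 0, 0, 0, 0, 0, 0.35, 0, 0, 0, 0, 0, -0.5, 0.35, 0, 0, 0, 0, 0, -1, 0.35, 0, 0, 0, 0, 0, -1, 0.35],
)

```text
time: 28.4
eef_pos: [0.6407, -0.2076, 0.1568]
tool_rot: [0.128, 0.992, 0.0, -0.001]
force: [0.5, 0.4, -0.1]
gripper_width: 0.0285
gripper_force: 0.0
```

Call:
drive_tool(
  steps=[0, 0, 0, 0, 0, -1, 0.35, 0, 0, 0, 0, 0, 0, -0.2],
)

```text
time: 28.6
eef_pos: [0.6422, -0.2082, 0.191]
tool_rot: [0.128, 0.992, -0.001, 0.004]
force: [-0.3, 0.3, 0.5]
gripper_width: 0.0347
gripper_force: 0.0
```

```bash
python3 plan.py 0.639 0.2235 157 0.156;python3 - <<'E'
from plant import arm
import pickle
from h import *
m=arm.camera_model("wrist");im=arm.grab_frame("wrist");im=im[:,:,::-1].copy()
cv2.imwrite("pics/w8.png",cv2.resize(im[100:280,200:440],None,fx=2.5,fy=2.5))
E
```

```text
t 28.6 at [ 0.6422 -0.2082  0.191 ] psi 165.3 tilt [ 0.007 -0.004] w 0.035 F [-0.3  0.3  0.5] gf 0.0
rz units 1.66 then tool x,y,z units [ 5.72 13.21  1.17]
```

View pics/w8.png

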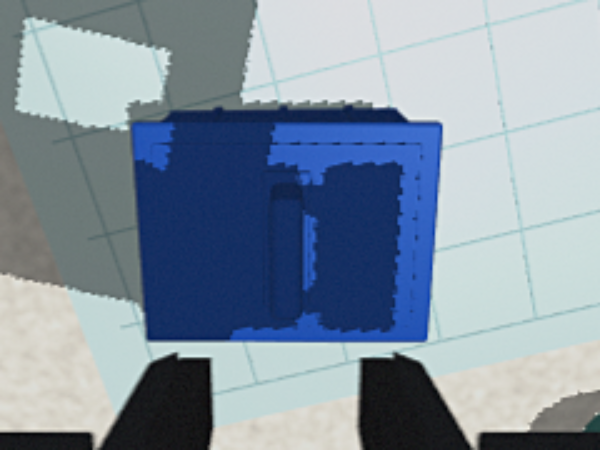

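The blue lid is seated flat and square on its dish (285,230 in the crop). Yellow lid next.

Call:
drive_tool(
  steps=[0, 0, 0.83, 0, 0, 0, -0.2, 0, 0, 0.83, 0, 0, 0, -0.2, 0, 0, 0, 0.38, 0.88, 0, -0.2, 0, 0, 0, 0.38, 0.88, 0, -0.2, 0, 0, 0, 0.38, 0.88, 0, -0.2],
)

```text
time: 29.15
eef_pos: [0.6399, -0.1204, 0.1846]
tool_rot: [0.2, 0.98, 0.0, -0.001]
force: [0.0, -0.1, -0.0]
gripper_width: 0.053
gripper_force: 0.0
```

Call:
drive_tool(
  steps=[0, 0, 0, 0.38, 0.88, 0, -0.2, 0, 0, 0, 0.38, 0.88, 0, -0.2, 0, 0, 0, 0.38, 0.88, 0, -0.2, 0, 0, 0, 0.38, 0.88, 0, -0.2, 0, 0, 0, 0.38, 0.88, 0, -0.2],
)

```text
time: 29.65
eef_pos: [0.639, 0.0236, 0.1847]
tool_rot: [0.2, 0.98, -0.0, -0.001]
force: [-0.3, 0.0, -0.2]
gripper_width: 0.0525
gripper_force: 0.0
```

Call:
drive_tool(
  steps=[0, 0, 0, 0.38, 0.88, 0, -0.2, 0, 0, 0, 0.38, 0.88, 0, -0.2, 0, 0, 0, 0.38, 0.88, 0, -0.2, 0, 0, 0, 0.38, 0.88, 0.2, -0.2, 0, 0, 0, 0.38, 0.88, 0.3, -0.2],
)

```text
time: 30.15
eef_pos: [0.6383, 0.1673, 0.17]
tool_rot: [0.2, 0.98, -0.0, -0.001]
force: [1.4, -0.6, 0.2]
gripper_width: 0.0528
gripper_force: 0.0
```

Call:
drive_tool(
  steps=[0, 0, 0, 0.38, 0.88, 0.3, -0.2, 0, 0, 0, 0.38, 0.88, 0.2, -0.2, 0, 0, 0, 0, 0, 0, -0.2, 0, 0, 0, 0, 0, 0, -0.2],
)

```text
time: 30.55
eef_pos: [0.638, 0.2237, 0.155]
tool_rot: [0.199, 0.98, -0.001, -0.001]
force: [-0.1, -0.3, 0.4]
gripper_width: 0.0528
gripper_force: 0.0
```

```bash
python3 lid.py yellow .639 .2235 157 315 190
```

```text
[260. 148.] [370. 228.]
[0.6407703  0.22315668 2.74014057] 156.99848975516633 0.050273086168224124
t 30.6 at [0.6383 0.223  0.1556] psi 157.0 tilt [-0.001 -0.001] w 0.053 F [0.3 0.1 0.9] gf 0.0
rz units -0.01 then tool x,y,z units [-0.07  0.04  4.67]
```

View pics/yellowlid.png

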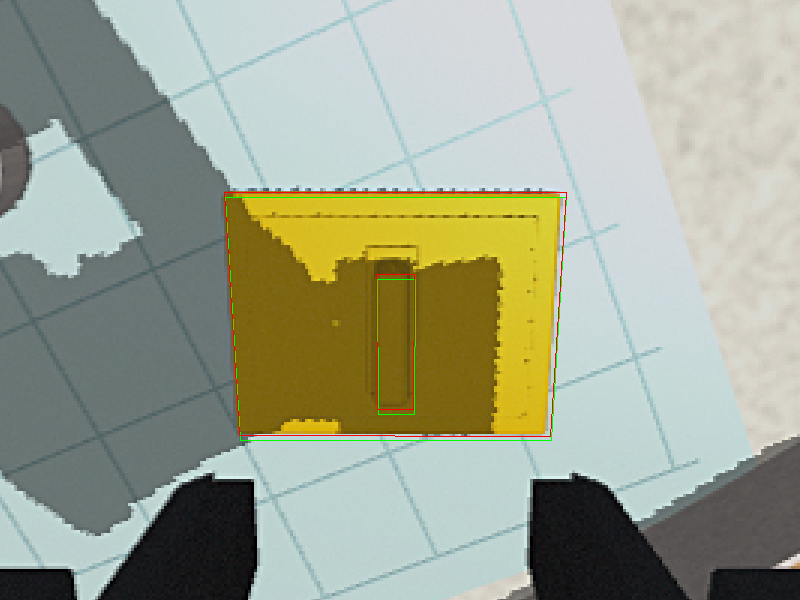

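Outline matches within about 1 mm, so I go straight down and grip.

Call:
drive_tool(
  steps=[0, 0, 0, 0, 0, 0.9, -0.2, 0, 0, 0, 0, 0, 0.95, -0.2, 0, 0, 0, 0, 0, 0.95, -0.2, 0, 0, 0, 0, 0, 0.95, -0.2, 0, 0, 0, 0, 0, 0.5, -0.2],
)

```text
time: 31.1
eef_pos: [0.6378, 0.2221, 0.0265]
tool_rot: [0.2, 0.98, -0.001, -0.001]
force: [-0.4, -0.2, 0.1]
gripper_width: 0.0528
gripper_force: 0.0
```

Call:
drive_tool(
  steps=[0, 0, 0, 0, 0, 0.42, -0.2, 0, 0, 0, 0, 0, 0, 1, 0, 0, 0, 0, 0, 0, 1, 0, 0, 0, 0, 0, 0, 1, 0, 0, 0, 0, 0, 0, 1],
)

```text
time: 31.6
eef_pos: [0.6389, 0.2238, 0.0173]
tool_rot: [0.199, 0.98, 0.0, 0.001]
force: [-0.5, 0.8, -0.5]
gripper_width: 0.0231
gripper_force: 0.0
```

Call:
drive_tool(
  steps=[0, 0, 0, 0, 0, 0, 1, 0, 0, 0, 0, 0, 0, 1, 0, 0, 0, 0, 0, 0, 1, 0, 0, 0, 0, 0, 0, 1, 0, 0, 0, 0, 0, 0, 1],
)

```text
time: 32.1
eef_pos: [0.6386, 0.2238, 0.0167]
tool_rot: [0.199, 0.98, 0.0, 0.0]
force: [-0.7, -0.9, 5.8]
gripper_width: 0.0121
gripper_force: 25.0
```

```bash
python3 plan.py 0.427 -0.241 21.9 0.17
```

```text
t 32.1 at [0.6386 0.2238 0.0167] psi 157.0 tilt [0.001 0.   ] w 0.012 F [-0.7 -0.9  5.8] gf 25.000018123537302
rz units -8.98 then tool x,y,z units [ 12.32 -11.74  -5.11]
```

Call:
drive_tool(
  steps=[0, 0, 0, 0, 0, -0.3, 1, 0, 0, 0, 0, 0, -0.7, 1, 0, 0, -0.9, 0, 0, -0.8, 1, 0, 0, -0.9, 0, 0, -0.8, 1, 0, 0, -0.9, 0, 0, -0.8, 1],
)

```text
time: 32.6
eef_pos: [0.6382, 0.2237, 0.1191]
tool_rot: [0.081, 0.997, -0.0, -0.0]
force: [0.5, 0.3, 0.2]
gripper_width: 0.0118
gripper_force: 25.0
```

Call:
drive_tool(
  steps=[0, 0, -0.9, 0, 0, -0.8, 1, 0, 0, -0.9, 0, 0, -0.8, 1, 0, 0, -0.9, 0, 0, -0.2, 1, 0, 0, -0.9, 0, 0, 0, 1, 0, 0, -0.9, 0, 0, 0, 1],
)

```text
time: 33.1
eef_pos: [0.6383, 0.2237, 0.1725]
tool_rot: [-0.115, 0.993, 0.0, -0.0]
force: [0.3, 0.1, -1.1]
gripper_width: 0.0115
gripper_force: 25.0
```

Call:
drive_tool(
  steps=[0, 0, -0.9, 0, 0, 0, 1, 0, 0, -0.88, 0, 0, 0, 1, 0, 0, 0, 0.4, -0.4, 0, 1, 0, 0, 0, 0.8, -0.76, 0, 1, 0, 0, 0, 0.8, -0.76, 0, 1],
)

```text
time: 33.6
eef_pos: [0.6035, 0.1473, 0.1719]
tool_rot: [-0.19, 0.982, 0.0, -0.0]
force: [-0.8, 0.1, -1.5]
gripper_width: 0.0119
gripper_force: 25.0
```

Call:
drive_tool(
  steps=[0, 0, 0, 0.8, -0.76, 0, 1, 0, 0, 0, 0.8, -0.76, 0, 1, 0, 0, 0, 0.8, -0.76, 0, 1, 0, 0, 0, 0.8, -0.76, 0, 1, 0, 0, 0, 0.8, -0.76, 0, 1],
)

```text
time: 34.1
eef_pos: [0.5345, -0.0037, 0.1723]
tool_rot: [-0.19, 0.982, 0.0, -0.0]
force: [0.2, -0.1, -0.6]
gripper_width: 0.0118
gripper_force: 25.0
```

Call:
drive_tool(
  steps=[0, 0, 0, 0.8, -0.76, 0, 1, 0, 0, 0, 0.8, -0.76, 0, 1, 0, 0, 0, 0.8, -0.76, 0, 1, 0, 0, 0, 0.8, -0.76, 0, 1, 0, 0, 0, 0.8, -0.76, 0, 1],
)

```text
time: 34.6
eef_pos: [0.4657, -0.1542, 0.1724]
tool_rot: [-0.19, 0.982, 0.0, 0.0]
force: [-0.2, -0.8, -0.7]
gripper_width: 0.0117
gripper_force: 25.0
```

Call:
drive_tool(
  steps=[0, 0, 0, 0.8, -0.76, 0, 1, 0, 0, 0, 0.8, -0.76, 0, 1, 0, 0, 0, 0, 0, 0, 1, 0, 0, 0, 0, 0, 0, 1],
)

```text
time: 35.0
eef_pos: [0.4387, -0.2134, 0.1722]
tool_rot: [-0.189, 0.982, 0.0, 0.0]
force: [0.1, -0.0, -0.6]
gripper_width: 0.0113
gripper_force: 25.0
```

```bash
python3 plan.py 0.427 -0.241 21.9 0.107
```

```text
t 35.0 at [ 0.4387 -0.2134  0.1722] psi -158.2 tilt [-0.  0.] w 0.011 F [ 0.1 -0.  -0.6] gf 24.999966393224895
rz units -0.02 then tool x,y,z units [ 0.71 -0.71  2.17]
```

Call:
drive_tool(
  steps=[0, 0, 0, 0.7, -0.7, 0, 1, 0, 0, 0, 0, 0, 0.5, 1, 0, 0, 0, 0, 0, 0.7, 1, 0, 0, 0, 0, 0, 0.7, 1, 0, 0, 0, 0, 0, 0.25, 1],
)

```text
time: 35.5
eef_pos: [0.4271, -0.239, 0.1062]
tool_rot: [-0.191, 0.982, 0.001, -0.001]
force: [0.1, 0.3, -0.8]
gripper_width: 0.0114
gripper_force: 25.0
```

Call:
drive_tool(
  steps=[0, 0, 0, 0, 0, 0, 1, 0, 0, 0, 0, 0, 0, 1],
)

```text
time: 35.7
eef_pos: [0.4278, -0.2405, 0.1084]
tool_rot: [-0.19, 0.982, -0.0, 0.0]
force: [0.1, 0.2, -0.3]
gripper_width: 0.0116
gripper_force: 25.0
```

```bash
python3 plan.py 0.427 -0.241 21.9 0.084
```

```text
t 35.7 at [ 0.4278 -0.2405  0.1084] psi -158.1 tilt [ 0.001 -0.001] w 0.012 F [ 0.1  0.2 -0.3] gf 24.99998384155333
rz units 0.01 then tool x,y,z units [ 0.03 -0.01  0.81]
```

Call:
drive_tool(
  steps=[0, 0, 0, 0.03, 0, 0.2, 1, 0, 0, 0, 0, 0, 0.3, 1, 0, 0, 0, 0, 0, 0.3, 1, 0, 0, 0, 0, 0, 0, 1, 0, 0, 0, 0, 0, 0, 1],
)

```text
time: 36.2
eef_pos: [0.4264, -0.241, 0.0834]
tool_rot: [-0.19, 0.982, 0.0, -0.0]
force: [-0.0, 0.4, -0.7]
gripper_width: 0.012
gripper_force: 25.0
```

```bash
python3 plan.py 0.427 -0.241 21.9 0.0817
```

```text
t 36.2 at [ 0.4264 -0.241   0.0834] psi -158.1 tilt [-0.  0.] w 0.012 F [-0.   0.4 -0.7] gf 24.999910723417997
rz units -0.01 then tool x,y,z units [-0.02 -0.01  0.06]
```

Call:
drive_tool(
  steps=[0, 0, 0, 0, 0, 0.06, 1, 0, 0, 0, 0, 0, 0, 1, 0, 0, 0, 0, 0, 0, 0.35, 0, 0, 0, 0, 0, 0, 0.35, 0, 0, 0, 0, 0, 0, 0.35],
)

```text
time: 36.7
eef_pos: [0.4265, -0.2411, 0.082]
tool_rot: [-0.19, 0.982, -0.0, 0.0]
force: [0.0, 0.1, 0.1]
gripper_width: 0.0285
gripper_force: 0.0
```

Call:
drive_tool(
  steps=[0, 0, 0, 0, 0, 0, 0.35, 0, 0, 0, 0, 0, 0, 0.35, 0, 0, 0, 0, 0, -0.5, 0.35, 0, 0, 0, 0, 0, -1, 0.35, 0, 0, 0, 0, 0, -1, 0.35],
)

```text
time: 37.2
eef_pos: [0.4262, -0.2408, 0.1576]
tool_rot: [-0.19, 0.982, 0.0, -0.0]
force: [-0.2, 0.1, -0.8]
gripper_width: 0.0289
gripper_force: 0.0
```

Call:
drive_tool(
  steps=[0, 0, 0, 0, 0, -1, 0.35, 0, 0, 0, 0, 0, 0, 0.35, 0, 0, 0, 0, 0, 0, 0.35],
)

```text
time: 37.5
eef_pos: [0.4264, -0.2409, 0.1868]
tool_rot: [-0.19, 0.982, -0.0, 0.0]
force: [-0.1, 1.2, -0.5]
gripper_width: 0.0286
gripper_force: 0.0
```

Run:
```python
from plant import arm
import cv2,numpy as np
a=arm.grab_frame("wrist")[100:280,200:440,::-1]; b=arm.grab_frame("scene")[80:260,150:390,::-1]
cv2.imwrite("pics/end.png",cv2.resize(np.hstack([a,b]),(800,300)))
```

```text
(no output)
```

View pics/end.png

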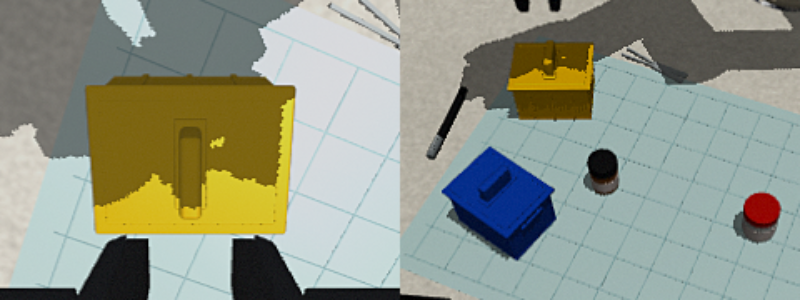

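Both lids sit flat (yellow 190,155; blue 500,200 in the composite), pot and bottle are undisturbed, and the gripper is clear. Handing in.

```bash
python3 -c "
from plant import arm
print(arm.close_job())"
```

```text
the job is handed in; nothing more can be done
None
```

I handed the job in at about 38 s: in the last pictures both racks stood in their own dishes, both lids sat flat on the rims, and the pot and bottle had not moved; the hand-in returned no verdict.

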